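# Nest the empty parts pans on the display stand, handles fanned

### The arm

A 7-joint arm with a two-finger parallel gripper is mounted at the origin on the work surface. World frame = base frame: x ahead of the robot, y to its left, z up, the work surface at z = 0. Lengths are in mm, angles in rad, forces in N, time in s.
With the tool pointing down it reaches from about 400 to 875 mm from the base axis. Payload 4.4 kg.
Tool frame: the origin (TCP) lies midway between the tips of the shut fingers; the grasp point (between the pads) lies 19 mm behind it; z points along the fingers, y is the line along which they close (so a half turn about z gives the same grasp; the last joint's range is limited). The gripper opens to 85 mm and grips with 20 to 120 N. Pads are 22 mm wide; open, the fingers measure 114 mm over their backs; the gripper's body (76 mm by 85 mm) begins 54 mm behind the grasp point. The pads swing forward as they close: fully open they stand 13 mm farther back than shut.
Start: joints at [-1.286, 0.628, 0.038, 1.517, -0.027, 0.996, -0.02], TCP at [223.349, 610.437, 231.313] pointing down, gripper open.
Joint ranges: [-3.06, 3.06], [-0.37, 2.12], [-1.25, 1.32], [0.18, 2.47], [-1.1, 4.24], [0.23, 1.98], [-2.94, 2.94]. Speed limits (rad/s): [2.57, 2.57, 3.14, 3.14, 3.14, 3.14, 3.14].

### API

Orientations are given as [roll, pitch, yaw] about the fixed x, y, z axes, in that order (R = Rz(yaw) Ry(pitch) Rx(roll)).
In Python, from cell import ctrl gives the robot as it stands. The module is installed in compiled form; this text tells all that it offers.
- The arm moves only by the tool step_arm, never from a script. Its argument "commands" is one flat list of numbers, 7 for each row, row after row: the shift along the tool's x, y, z in cm, then the turn, a rotation vector about the tool's x, y, z in rad, then the opening, from 0 (shut) to 1 (fully open). A call has 1 to 10 rows; each row is the pose to reach, as a shift and turn from the pose commanded when the call began, along the tool's axes at that moment; what a row does not reach only later rows make up. A row lasts 1/10 s, in which the tool goes at most 50 mm and 8.59 degrees, less where a joint would pass 70% of its speed; a pose out of reach is approached as far as the arm can. A call with a gripper value outside its range is refused whole. The fingers move at their own pace and stop on an object; the grip force is fixed at half the most. Time passes only in rows, so rows that repeat a pose let the fingers close. It gives the time, the measured TCP pose, the force, the opening and the grip force at its end, in the units of the state.
- ctrl.read_state(): the state, without advancing time (a new reading comes with each control period).
- ctrl.get_image(name): name is "side" or "top" or "wrist"; returns a dict with "image" (384x512x3 uint8, red, green, blue), "range_z" (384x512 float32, mm along the optical axis (not along the pixel's ray), 0 where there is no reading), "vfov" (degrees; the focal length in pixels is half the picture's height over the tangent of half this angle, whatever the lens; pixels are square), "cx", "cy" (the principal point, pixels), "world_to_cam" (4x4, takes a point from world to camera coordinates). Camera axes: x right, y down, z forward; pixel columns grow to the right and rows downward; lengths in mm; the calibration is good to about 2 mm. A picture is of the moment at which its call begins.
- ctrl.finish_job(): hands the job in; it is judged then, once.
The state is a dict: "clock": time; "qpos": joint angles; "qd": joint speeds; "tau": joint torques, N m; "eef_pos": TCP position; "tool_rot": TCP orientation; "force": force on the tool from outside, world axes, zero at the start; "torque": the same for the moment, N m; "width": finger opening in mm; "gripper_force": force on a finger pad.
Only numpy, scipy, OpenCV 4.12 (cv2) and the standard library are available. Lean on these libraries where they do the work, as an engineer would, in place of code of your own. Each camera call takes 0.05 s, during which the arm holds its last target. There are 200 camera calls.

### The job

Tidy the switch-assembly bench: set the empty blue handled pan into the big dark-grey pan on the white round stand, then the pink pan into the blue one, each sitting flat on the floor of the pan below. Fan the handles: seen from above, each handle should point about 45 degrees anticlockwise from the handle of the pan below it. Leave the big pan where it stands, and do not disturb the blue pan that still holds switches.

Things in the scene. Friction and masses are not known exactly. Their poses are not given: they have to be found in the camera images.
- big: Big dark-grey round pan, loose, upright on a fixed white round stand (260 mm across, 25 high). Origin: centre of its underside; z up, x along its handle. Rim 120 mm across, foot 112, 40 high, wall 3, floor 4 mm, 350 g. Handle 14 wide, 10 high, flush with the rim, ends 130 mm from the axis; points to the robot's left and back towards it.
- mid_grip (a point): Handle of the empty blue round pan, mid-bar, 100 mm from the pan's axis; x outward along the handle, z up. Level bar 14 wide, 10 high, flush with the rim, ends 130 from the axis. Underside centre: 100 mm towards -x, 45 mm below. Rim 88 across, foot 82, 50 high, wall 3, floor 4 mm, 120 g. 12 mm spare all round in the big pan; seated, handle 4 mm over that rim. Starts on the table, handle to the robot.
- small_grip (a point): Handle of the pink round pan, mid-bar, 100 mm from the pan's axis; x outward along the handle, z up. Level bar 14 wide, 10 high, flush with the rim, ends 130 from the axis. Underside centre: 100 mm towards -x, 55 mm below. Rim 58 across, foot 54, 60 high, wall 3, floor 4 mm, 80 g. 11 mm spare all round in the blue pan; seated, handle 4 mm over that rim. Starts on the table, handle to the robot.
- full: Blue pan just like the empty blue one but filled with cream key switches; leave it alone. Origin: centre of its underside; z up, x along its handle. 88 mm across, 50 high, handle ends 130 mm from the axis. Stands in a row with the two empty pans, in any order, about 150 mm apart.
Things that resemble listed ones, but are neither listed nor needed, are in the scene too. What is meant by the part that bears small_grip is not turquoise, and is the smaller of those in its own colour.

How it is judged:
By the outcome, as a careful person would: the job done as asked, in the order asked, and still so for the second after the job is handed in, with the robot touching nothing.
It also fails if it takes over 51 s, if anything falls off the work surface, if the arm or the gripper's body presses on something with over 40 N, if the wrist force passes 120 N, or if a joint passes its speed limit or range.

## Working session

There is one attempt and no reset: what is moved stays moved. The work goes in short steps, Python scripts to look and compute and a tool call to move; the robot and the scene stay as the last step left them, time stands still between calls to the robot, and variables do not carry over. Pictures are saved under pics/ and viewed, at most 10 in all, crops included, and the job is handed in when it is done.

Besides the shell and the picture viewer there is one more tool, called after "Emit:" by a JSON object that holds its "method" and its "body". step_arm: Moves the arm, as the interface text tells. Its arguments: {"type":"object","properties":{"commands":{"type":"array"}},"required":["commands"]}

```bash
mkdir -p pics
cat > h.py <<'E'
import numpy as np, cv2
from cell import ctrl
def snap(n,fn=None):
    d=ctrl.get_image(n)
    if fn: cv2.imwrite('pics/'+fn,d['image'][:,:,::-1])
    return d
def cast(d,u,v,z):
    f=d['image'].shape[0]/2/np.tan(np.radians(d['vfov'])/2)
    T=np.array(d['world_to_cam']);R=T[:3,:3];c=-R.T@T[:3,3]
    uv=np.atleast_2d(np.c_[u,v]).astype(float)
    r=np.c_[(uv[:,0]-d['cx'])/f,(uv[:,1]-d['cy'])/f,np.ones(len(uv))]@R
    return c+r*((z-c[2])/r[:,2])[:,None]
def cloud(d):
    f=d['image'].shape[0]/2/np.tan(np.radians(d['vfov'])/2)
    T=np.array(d['world_to_cam']);R=T[:3,:3]
    v,u=np.mgrid[:384,:512];Z=d['range_z']
    P=np.stack([(u-d['cx'])/f*Z,(v-d['cy'])/f*Z,Z],-1)-T[:3,3]
    return P@R
E
python3 - <<'E'
from h import *
a=snap('top','t0.png');b=snap('side','s0.png')
cv2.imwrite('pics/ts0.png',np.hstack([cv2.resize(x['image'],(400,300),interpolation=cv2.INTER_AREA) for x in(a,b)])[:,:,::-1])
for d in(a,b):print(d['vfov'],d['cx'],d['cy'],np.round(d['world_to_cam'],3).tolist())
s=ctrl.read_state();print(s['clock'],s['eef_pos'],s['tool_rot'],s['width'])
E
```

```text
47.970876228148306 261.11973573921233 192.0767884766505 [[0.019, -1.0, -0.021, -19.058], [-0.998, -0.017, -0.062, 482.537], [0.061, 0.022, -0.998, 1073.88], [0.0, 0.0, 0.0, 1.0]]
49.686185008779375 256.91738037354474 191.99942173137828 [[0.969, -0.246, -0.011, -478.004], [-0.164, -0.615, -0.771, 93.93], [0.183, 0.749, -0.636, 1049.385], [0.0, 0.0, 0.0, 1.0]]
0.1 [223.15024071 609.9106142  230.4776856 ] [-3.13988883e+00  4.55235917e-05  2.79083574e+00] 85.56356664793643
```

View pics/t0.png

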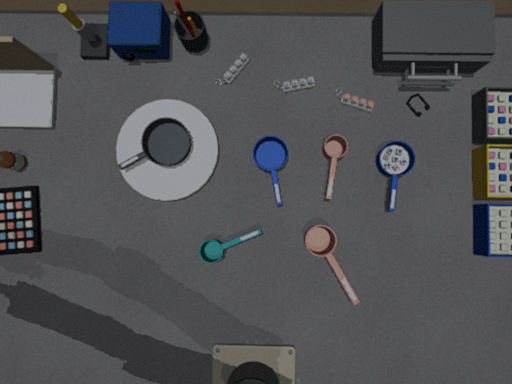

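View pics/s0.png

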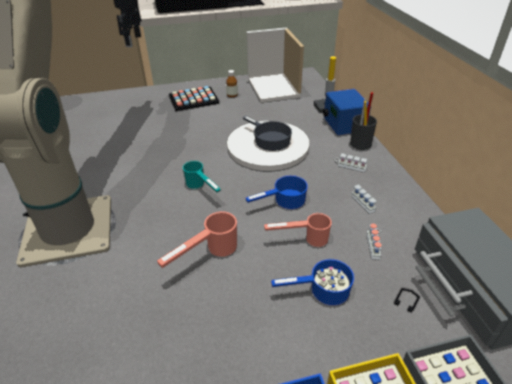

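Top view: pink pans are at (335,148), handle to (330,197), and at (320,240), handle to (355,300). The turquoise pan is at (213,250), the empty blue one at (270,153), the full blue one at (396,158), and the big grey one at (167,143) on the stand with its handle to (122,162). The pink pan at (335,148) fits small_grip: it is the smaller of the two pinks and stands in the row with the blue pans. I'll check this in a crop and measure.

```bash
cat >> h.py <<'E'
def fitc(p):
    A=np.c_[2*p,np.ones(len(p))];s=np.linalg.lstsq(A,(p**2).sum(1),rcond=None)[0]
    return s[:2],np.sqrt(s[2]+s[:2]@s[:2])
def pan(d,seed,zr,R,hue,ang=None,box=None):
    """rim plane zr: mask colour -> component near seed -> outline cast to the rim plane"""
    hsv=cv2.cvtColor(d['image'],cv2.COLOR_RGB2HSV)
    m=cv2.inRange(hsv,np.array(hue[0]),np.array(hue[1]))
    n,l=cv2.connectedComponents(m)
    k=l[seed[1]-14:seed[1]+15,seed[0]-14:seed[0]+15];k=np.bincount(k[k>0]).argmax()
    c=(l==k).astype(np.uint8)
    return c
E
python3 - <<'E'
from h import *
d=snap('top');P=cloud(d)
cv2.imwrite('pics/c1.png',cv2.resize(d['image'][100:320,100:430],None,fx=2.4,fy=2.4,interpolation=cv2.INTER_CUBIC)[:,:,::-1])
X,Y,Z=P[...,0],P[...,1],P[...,2]
print('table z',np.median(Z[210:230,240:300]))
# approx rim: points with z near rim height around seed
for n,(u,v),zt,R in [('blue',(270,153),50,44),('full',(396,158),50,44),('pink',(335,148),60,29),('bigpink',(320,240),75,40),('grey',(167,143),65,60)]:
    c=cast(d,u,v,zt)[0]
    near=np.hypot(X-c[0],Y-c[1])<R+90
    hi=near&(Z>zt-9)&(Z<zt+8)
    q=np.c_[X[hi],Y[hi],Z[hi]]
    ctr=c[:2]
    for i in range(8):
        r=np.hypot(*(q[:,:2]-ctr).T); s=q[(abs(r-R+1.5)<(8 if i<4 else 4))]; 
        # exclude handle direction later
        ctr,rr=fitc(s[:,:2])
    r=np.hypot(*(q[:,:2]-ctr).T); h=q[(r>R+12)&(r<128)]
    hv=(h[:,:2]-ctr); a=np.arctan2(*np.median(hv/np.linalg.norm(hv,axis=1)[:,None],0)[::-1])
    print(n,c[:2].round(1),'ctr',ctr.round(1),'r',rr.round(1),len(s),'rimz',np.percentile(s[:,2],90).round(1),'hand',len(h),np.degrees(a).round(1),'maxr',r[r<150].max().round(1),'hz',np.median(h[:,2]).round(1) if len(h) else 0)
E
```

```text
table z 0.9981180702608422
blue [577.  -31.1] ctr [576.2 -32.3] r 42.1 189 rimz 53.0 hand 170 -169.3 maxr 132.3 hz 51.2
full [ 569.5 -338.3] ctr [ 568.2 -340.5] r 42.2 232 rimz 53.0 hand 194 173.3 maxr 136.3 hz 50.9
pink [ 590.2 -188.5] ctr [ 593.9 -190.4] r 27.3 134 rimz 63.0 hand 227 172.3 maxr 122.6 hz 60.7
bigpink [ 368.2 -152.8] ctr [ 363.8 -154.8] r 37.5 132 rimz 80.7 hand 248 -149.1 maxr 125.0 hz 78.6
grey [595.4 219.9] ctr [598.6 222.9] r 57.8 301 rimz 67.9 hand 145 120.6 maxr 129.0 hz 66.2
```

View pics/c1.png

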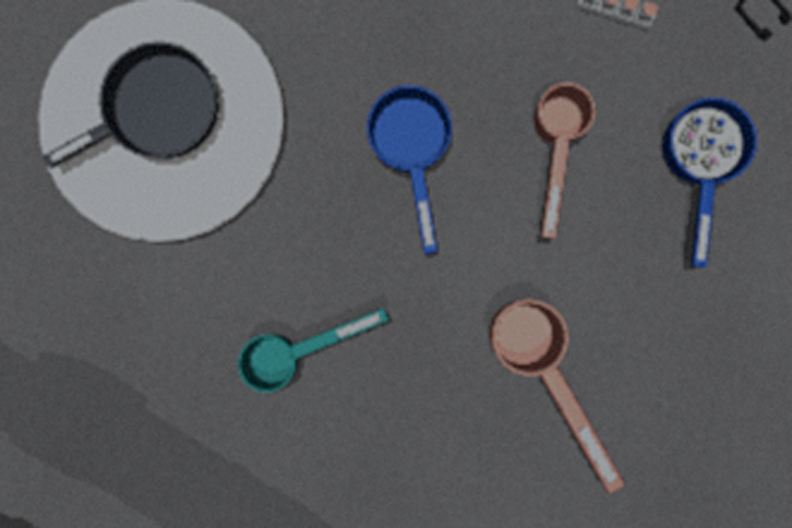

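The crop (2.4x) confirms it. The pink pan at crop (566,110) is clearly smaller than the pink one at (530,335), and the turquoise one is ruled out. The blue pan at (410,128) is empty and the one at (708,140) is full. Next I refine the handle lines and compute the move.

```bash
cat >> h.py <<'E'
def handle(P,ctr,R,zt,a0,rmax=128):
    """handle direction by a line through the top points beyond the rim"""
    q=P.reshape(-1,3);v=q[:,:2]-ctr;t=np.array([np.cos(a0),np.sin(a0)]);n=np.array([-t[1],t[0]])
    s=(abs(q[:,2]-zt)<4)&(v@t>R+8)&(v@t<rmax)&(abs(v@n)<16)
    x,y=v[s]@t,v[s]@n;k=np.polyfit(x,y,1)
    return np.degrees(a0+np.arctan(k[0])),k[1],s.sum()
def rel(pos,yaw):
    """shift [cm] and z turn [rad] in tool axes, to a tool-down pose (yaw deg)"""
    from scipy.spatial.transform import Rotation as Ro
    s=ctrl.read_state();R=Ro.from_euler('xyz',s['tool_rot']);G=Ro.from_euler('xyz',[np.pi,0,np.radians(yaw)])
    print('shift cm',(R.inv().apply(np.array(pos)-s['eef_pos'])/10).round(2),'turn',(R.inv()*G).as_rotvec().round(3),'t',s['clock'])
E
python3 - <<'E'
from h import *
P=cloud(snap('top'))
for n,c,R,z,a in [('blue',(576.2,-32.3),44,51.2,-169.3),('pink',(593.9,-190.4),29,60.7,172.3),('grey',(598.6,222.9),60,66.2,120.6)]:
    print(n,handle(P,np.array(c),R,z,np.radians(a)))
rel([478,-51,120],190.7)
E
```

```text
blue (np.float64(-169.19130578835774), np.float64(0.011497195542413487), np.int64(166))
pink (np.float64(172.0945216631938), np.float64(0.5122124106961944), np.int64(219))
grey (np.float64(120.51046403060512), np.float64(-0.3800750867855646), np.int64(136))
shift cm [-46.65 -53.31  11.14] turn [-0.001 -0.    -0.538] t 0.2
```

Emit:
{"method": "step_arm", "body": {"commands": [-4.5,-5.3,1.1,0,0,-0.05,0.6,-9,-10.6,2.2,0,0,-0.1,0.6,-13,-15.5,3.2,0,0,-0.16,0.6,-17,-20,4.2,0,0,-0.22,0.6,-21,-24.5,5.2,0,0,-0.28,0.6,-25.5,-29.5,6.2,0,0,-0.34,0.6,-30,-34.5,7.2,0,0,-0.4,0.6,-34,-39,8.2,0,0,-0.44,0.6,-37,-42.5,9,0,0,-0.5,0.6,-40,-46,9.6,0,0,-0.538,0.6]}}

```text
clock: 1.2
eef_pos: [399.8, 147.3, 152.9]
tool_rot: [3.141, 0.001, -2.952]
force: [1.8, 0.1, -0.3]
width: 51.1
gripper_force: 0.0
```

```bash
python3 -c "
from h import *
rel([478,-51,120],190.8)
rel([478,-51,25],190.8);print(ctrl.read_state()['qpos'])"
```

```text
shift cm [ -3.93 -20.95   3.29] turn [0.    0.001 0.001] t 1.2
shift cm [ -3.93 -20.95  12.79] turn [0.    0.001 0.001] t 1.2
[-0.32559463  0.45295468 -0.12776801  2.1940009   0.11641971  0.50003793
  1.21759136]
```

Emit:
{"method": "step_arm", "body": {"commands": [-3.9,-20.9,3.3,0,0,0,0.6,-3.9,-20.9,3.3,0,0,0,0.6,-3.9,-20.9,3.3,0,0,0,0.6,-3.9,-20.9,3.3,0,0,0,0.6,-3.9,-20.9,3.3,0,0,0,0.6,-3.9,-20.9,3.3,0,0,0,0.6,-3.9,-20.9,3.3,0,0,0,0.6,-3.9,-20.9,3.3,0,0,0,0.6]}}

```text
clock: 2.0
eef_pos: [476.1, -47.2, 120.2]
tool_rot: [3.141, -0.0, -2.952]
force: [0.0, -0.4, -0.4]
width: 51.3
gripper_force: 0.0
```

```bash
python3 -c "
from h import *
rel([478,-51,25],190.8);print(ctrl.read_state()['qpos'])"
```

```text
shift cm [-0.12 -0.42  9.52] turn [ 0.001 -0.     0.001] t 2.0
[ 0.14709295  0.56830433 -0.15312316  2.08826937  0.17119171  0.4967905
  1.62766355]
```

Emit:
{"method": "step_arm", "body": {"commands": [-0.1,-0.4,3,0,0,0,0.6,-0.1,-0.4,6,0,0,0,0.6,-0.1,-0.4,8.5,0,0,0,0.6,-0.1,-0.4,9.5,0,0,0,0.6,-0.1,-0.4,9.5,0,0,0,0.6,-0.1,-0.4,9.5,0,0,0,0,-0.1,-0.4,9.5,0,0,0,0,-0.1,-0.4,9.5,0,0,0,0,-0.1,-0.4,9.5,0,0,0,0,-0.1,-0.4,9.5,0,0,0,0]}}

```text
clock: 3.0
eef_pos: [478.7, -52.8, 25.7]
tool_rot: [-3.141, 0.001, -2.955]
force: [-0.3, 0.9, 3.0]
width: 13.0
gripper_force: 60.1
```

Emit:
{"method": "step_arm", "body": {"commands": [0,0,0,0,0,0,0,0,0,0,0,0,0,0]}}

```text
clock: 3.2
eef_pos: [478.5, -52.9, 25.3]
tool_rot: [-3.141, 0.001, -2.955]
force: [-1.2, 0.6, 5.5]
width: 12.9
gripper_force: 60.3
```

Emit:
{"method": "step_arm", "body": {"commands": [0,0,-0.5,0,0,0,0,0,0,-1.5,0,0,0,0,0,0,-3,0,0,0,0,0,0,-5,0,0,0,0,0,0,-7,0,0,0,0,0,0,-9,0,0,0,0,0,0,-11,0,0,0,0,0,0,-12,0,0,0,0,0,0,-12,0,0,0,0,0,0,-12,0,0,0,0]}}

```text
clock: 4.2
eef_pos: [477.7, -52.9, 144.7]
tool_rot: [3.141, -0.001, -2.954]
force: [-0.3, -0.4, -0.9]
width: 12.9
gripper_force: 59.5
```

Run:
```python
from h import *
d=snap('side','s1.png');t=snap('top');P=cloud(t)
cv2.imwrite('pics/s1c.png',cv2.resize(d['image'][40:280,150:400],None,fx=2.4,fy=2.4,interpolation=cv2.INTER_CUBIC)[:,:,::-1])
s=ctrl.read_state();print(s['eef_pos'],s['tool_rot'],s['width'])
hsv=cv2.cvtColor(t['image'],cv2.COLOR_RGB2HSV)
m=(cv2.inRange(hsv,np.array([105,120,50]),np.array([125,255,255]))>0)
X,Y,Z=P[...,0],P[...,1],P[...,2]
m&=(np.hypot(X-577,Y+34)<55)&(Z>140);q=P[m];k=np.c_[q[:,:2],np.ones(len(q))]
# floor vs rim
print(len(q),np.percentile(q[:,2],[5,50,95]))
zt=np.percentile(q[:,2],90);r=q[q[:,2]>zt-9]
pl=np.linalg.lstsq(np.c_[r[:,:2]-[577,-34],np.ones(len(r))],r[:,2],rcond=None)[0];print('rim plane slope deg',np.degrees(pl[:2]),pl[2],fitc(r[:,:2]))
```

```text
[477.42895422 -52.78190158 144.17822288] [ 3.14109443e+00 -1.95187512e-03 -2.95437018e+00] 12.628775524269633
143 [149.84203085 165.99471011 169.65184459]
rim plane slope deg [-0.74997391  0.45105679] 166.42786074717247 (array([576.0791376 , -33.09855673]), np.float64(41.47729350107968))
```

View pics/s1c.png

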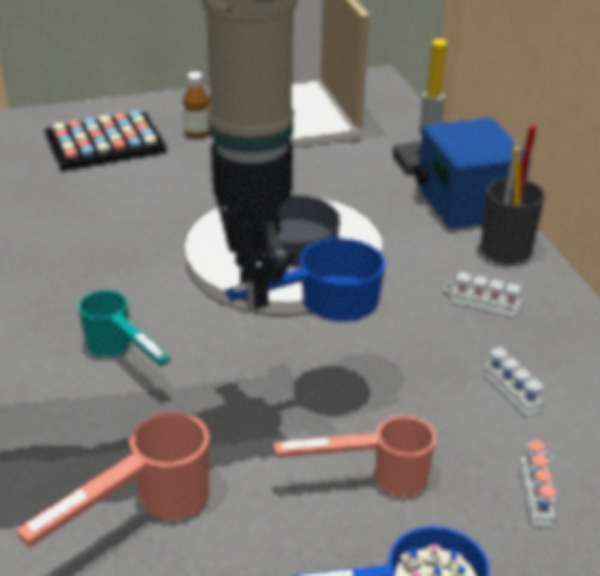

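The blue pan hangs level from the gripper (crop 340,275). Now I carry it over the big pan.

```bash
python3 -c "
from h import *
rel([501.3,248.1,144],165.3)"
```

```text
shift cm [-7.950e+00  2.912e+01  2.000e-02] turn [ 0.    -0.002  0.444] t 4.3
```

Emit:
{"method": "step_arm", "body": {"commands": [-0.3,1,0,0,0,0.02,0,-0.9,3.2,0,0,0,0.06,0,-1.7,6.3,0,0,0,0.11,0,-2.7,9.7,0,0,0,0.16,0,-3.6,13.1,0,0,0,0.21,0,-4.5,16.5,0,0,0,0.26,0,-5.4,19.9,0,0,0,0.31,0,-6.4,23.3,0,0,0,0.36,0,-7.2,26.3,0,0,0,0.4,0,-7.7,28.1,0,0,0,0.43,0]}}

```text
clock: 5.3
eef_pos: [500.6, 241.0, 143.8]
tool_rot: [3.141, -0.002, 2.901]
force: [-0.3, 0.2, -1.4]
width: 12.5
gripper_force: 59.5
```

Emit:
{"method": "step_arm", "body": {"commands": [-0.2,0.7,0,0,0,0.01,0,-0.2,1,0,0,0,0.014,0,-0.2,1,0,0,0,0.014,0,-0.2,1,0,0,0,0.014,0]}}

```text
clock: 5.7
eef_pos: [506.0, 245.0, 144.8]
tool_rot: [-3.14, -0.0, 2.883]
force: [-0.0, 0.6, -1.8]
width: 12.6
gripper_force: 59.5
```

Run:
```python
from h import *
t=snap('top');P=cloud(t)
s=ctrl.read_state();print(s['eef_pos'],np.degrees(s['tool_rot']),s['width'])
rel([501.3,248.1,56],165.3)
hsv=cv2.cvtColor(t['image'],cv2.COLOR_RGB2HSV)
m=(cv2.inRange(hsv,np.array([105,120,50]),np.array([125,255,255]))>0)
X,Y,Z=P[...,0],P[...,1],P[...,2]
m&=(np.hypot(X-598,Y-223)<60)&(Z>140);q=P[m]
zt=np.percentile(q[:,2],90);r=q[q[:,2]>zt-7];print(zt,fitc(r[:,:2]))
```

```text
[505.99039516 245.12693598 144.91615134] [-1.79937054e+02 -1.50910726e-02  1.65179668e+02] 12.927614119833901
shift cm [0.53 0.18 8.89] turn [-0.001 -0.    -0.002] t 5.75
170.0767512854535 (array([596.95639738, 220.99765491]), np.float64(44.209573898767))
```

Run:
```python
from h import *
t=snap('top','t2.png');P=cloud(t)
cv2.imwrite('pics/t2c.png',cv2.resize(t['image'][80:260,90:280],None,fx=3,fy=3,interpolation=cv2.INTER_CUBIC)[:,:,::-1])
hsv=cv2.cvtColor(t['image'],cv2.COLOR_RGB2HSV)
m=(cv2.inRange(hsv,np.array([105,120,40]),np.array([125,255,255]))>0)
m[:80]=0;m[:,:90]=0;m[260:]=0;m[:,250:]=0
v,u=np.nonzero(m);w=cast(t,u,v,168);print(len(w),w.min(0),w.max(0))
X,Y,Z=P[...,0],P[...,1],P[...,2]
q=P[m&(abs(Z-168)<5)]
c=np.array([600,221.]);
for i in range(10):
    r=np.hypot(*(q[:,:2]-c).T);s=q[abs(r-42.5)<(8 if i<5 else 3)];c,R=fitc(s[:,:2])
print(c,R,len(s),s.min(0),s.max(0))
# big pan from what is visible
```

```text
1465 [479.82808452 170.66233286 168.        ] [646.14538399 262.16742952 168.        ]
[602.45769041 219.54586673] 42.0602670862251 213 [557.44389156 176.24266899 163.12670502] [646.7191995  262.64009933 172.78882202]
```

View pics/t2c.png

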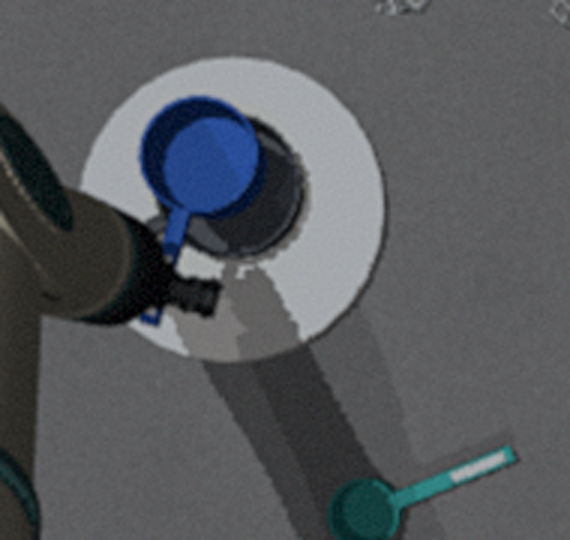

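The picture shows the blue pan over the big pan (crop 200,155), with its rim centred at (602,220). I shift it by about 5 mm and lower it.

Emit:
{"method": "step_arm", "body": {"commands": [0.45,0.25,0.5,0,0,0,0,0.45,0.25,1.5,0,0,0,0,0.45,0.25,2.5,0,0,0,0,0.45,0.25,3.5,0,0,0,0,0.45,0.25,4.5,0,0,0,0,0.45,0.25,5.5,0,0,0,0,0.45,0.25,6.5,0,0,0,0,0.45,0.25,7.2,0,0,0,0,0.45,0.25,7.8,0,0,0,0,0.45,0.25,8.2,0,0,0,0]}}

```text
clock: 6.8
eef_pos: [502.1, 250.4, 62.5]
tool_rot: [-3.141, -0.0, 2.885]
force: [0.1, -0.0, -0.4]
width: 13.0
gripper_force: 59.6
```

Emit:
{"method": "step_arm", "body": {"commands": [0,0,0.2,0,0,0,0,0,0,0.4,0,0,0,0,0,0,0.6,0,0,0,0,0,0,0.6,0,0,0,0]}}

```text
clock: 7.2
eef_pos: [502.2, 250.4, 57.0]
tool_rot: [3.142, -0.0, 2.885]
force: [0.6, -0.2, -0.9]
width: 12.9
gripper_force: 59.6
```

Emit:
{"method": "step_arm", "body": {"commands": [0,-0.2,0.1,0,0,0,0,0,-0.2,0.2,0,0,0,0,0,-0.2,0.3,0,0,0,0,0,-0.2,0.3,0,0,0,0]}}

```text
clock: 7.6
eef_pos: [501.3, 248.4, 54.5]
tool_rot: [-3.141, -0.001, 2.885]
force: [-3.0, 0.2, 7.0]
width: 12.6
gripper_force: 60.5
```

Run:
```python
from h import *
s=ctrl.read_state();print(s['force'],s['torque'],s['eef_pos'])
t=snap('top');P=cloud(t)
hsv=cv2.cvtColor(t['image'],cv2.COLOR_RGB2HSV)
m=(cv2.inRange(hsv,np.array([105,120,40]),np.array([125,255,255]))>0)
X,Y,Z=P[...,0],P[...,1],P[...,2]
q=P[m&(np.hypot(X-598,Y-223)<60)&(Z>73)];c=np.array([598,222.])
for i in range(10):
    r=np.hypot(*(q[:,:2]-c).T);s=q[abs(r-42.5)<(8 if i<5 else 3)];c,R=fitc(s[:,:2])
pl=np.linalg.lstsq(np.c_[s[:,:2]-c,np.ones(len(s))],s[:,2],rcond=None)[0]
print(c,R,len(s),'slope',np.degrees(pl[:2]),pl[2])
```

```text
[-2.98078799  0.18536739  7.00599418] [-0.22113163  0.32803669 -0.08368811] [501.2822474  248.44926318  54.54293775]
[597.65440444 222.67041765] 42.11664939026229 198 slope [ 0.69090219 -1.13220701] 79.51650009341463
```

Emit:
{"method": "step_arm", "body": {"commands": [0,0,0,0,0,0,0.35,0,0,0,0,0,0,0.35,0,0,0,0,0,0,0.35,0,0,0,0,0,0,0.35,0,0,-2,0,0,0,0.35,0,0,-4,0,0,0,0.35,0,0,-7,0,0,0,0.45,0,0,-10,0,0,0,0.6,0,0,-12,0,0,0,0.6,0,0,-12,0,0,0,0.6]}}

```text
clock: 8.65
eef_pos: [503.6, 249.4, 176.9]
tool_rot: [3.137, 0.004, 2.885]
force: [0.2, -0.3, -0.1]
width: 51.0
gripper_force: 0.0
```

Run:
```python
from h import *
h=np.radians(172.1);g=np.array([593.9,-190.4])+100*np.array([np.cos(h),np.sin(h)]);print(g)
rel([*g,150],172.1)
```

```text
[ 494.84905368 -176.6555454 ]
shift cm [ -9.97 -41.44   2.56] turn [ 0.004  0.005 -0.119] t 8.65
```

Emit:
{"method": "step_arm", "body": {"commands": [-1,-4.1,0.3,0,0,-0.012,0.6,-2,-8.3,0.6,0,0,-0.024,0.6,-3,-12.4,0.9,0,0,-0.036,0.6,-4,-16.6,1.2,0,0,-0.048,0.6,-5,-20.7,1.5,0,0,-0.06,0.6,-6,-24.9,1.8,0,0,-0.072,0.6,-7,-29,2.1,0,0,-0.084,0.6,-8,-33.1,2.3,0,0,-0.096,0.6,-9,-37.3,2.5,0,0,-0.108,0.6,-10,-41.4,2.6,0,0,-0.119,0.6]}}

```text
clock: 9.65
eef_pos: [492.2, -179.0, 146.8]
tool_rot: [3.141, -0.002, 3.004]
force: [0.7, 0.2, 0.4]
width: 51.4
gripper_force: 0.0
```

Emit:
{"method": "step_arm", "body": {"commands": [0,0,0,0,0,0,0.6,0,0,0,0,0,0,0.6,0,0,0,0,0,0,0.6]}}

```text
clock: 9.95
eef_pos: [492.9, -175.9, 147.4]
tool_rot: [3.14, -0.001, 3.005]
force: [0.1, 0.6, -0.3]
width: 51.1
gripper_force: 0.0
```

Run:
```python
from h import *
print(ctrl.read_state()['eef_pos'])
rel([494.9,-176.7,35],172.1)
t=snap('top');P=cloud(t)
hsv=cv2.cvtColor(t['image'],cv2.COLOR_RGB2HSV)
m=(cv2.inRange(hsv,np.array([105,120,40]),np.array([125,255,255]))>0)
X,Y,Z=P[...,0],P[...,1],P[...,2]
q=P[m&(np.hypot(X-598,Y-223)<60)&(Z>73)];c=np.array([598,222.])
for i in range(10):
    r=np.hypot(*(q[:,:2]-c).T);s=q[abs(r-42.5)<(8 if i<5 else 3)];c,R=fitc(s[:,:2])
pl=np.linalg.lstsq(np.c_[s[:,:2]-c,np.ones(len(s))],s[:,2],rcond=None)[0]
print('blue',c,R,len(s),'slope',np.degrees(pl[:2]),pl[2],handle(P,c,46,79.5,np.radians(165)))
k=(Z>62)&(Z<70);q=P[k];c=np.array([598.6,222.9])
for i in range(6):
    r=np.hypot(*(q[:,:2]-c).T);s=q[abs(r-58)<4];c,R=fitc(s[:,:2])
print('grey',c,R,handle(P,c,60,66.2,np.radians(120.5)))
```

```text
[ 492.9466487  -175.88004298  147.36700278]
shift cm [-0.22 -0.07 11.24] turn [ 0.001 -0.001  0.001] t 9.95
blue [598.14980968 222.50045057] 42.152132035556946 196 slope [-0.07165935 -0.19209367] 78.96623173693975 (np.float64(165.49319738278112), np.float64(-0.33712089515091226), np.int64(175))
grey [598.7548962  223.11976273] 57.90854355576564 (np.float64(120.14855594434637), np.float64(0.7713124179060563), np.int64(144))
```

The blue pan is seated flat and centred, with its handle 45.3° from the big pan's. Now the pink one.

Emit:
{"method": "step_arm", "body": {"commands": [-0.2,-0.1,4,0,0,0,0.6,-0.2,-0.1,8,0,0,0,0.6,-0.2,-0.1,10.5,0,0,0,0.6,-0.2,-0.1,11.2,0,0,0,0.6,-0.2,-0.1,11.2,0,0,0,0.6,-0.2,-0.1,11.2,0,0,0,0,-0.2,-0.1,11.2,0,0,0,0,-0.2,-0.1,11.2,0,0,0,0,-0.2,-0.1,11.2,0,0,0,0,-0.2,-0.1,11.2,0,0,0,0]}}

```text
clock: 11.0
eef_pos: [495.6, -178.8, 36.7]
tool_rot: [-3.141, 0.001, 3.004]
force: [-0.5, 0.2, 2.6]
width: 12.4
gripper_force: 60.2
```

Emit:
{"method": "step_arm", "body": {"commands": [0,0,0,0,0,0,0,0,0,0,0,0,0,0]}}

```text
clock: 11.2
eef_pos: [495.4, -178.8, 36.4]
tool_rot: [-3.141, 0.001, 3.004]
force: [-0.6, -0.1, 4.7]
width: 13.0
gripper_force: 60.3
```

Emit:
{"method": "step_arm", "body": {"commands": [0,0,-0.5,0,0,0,0,0,0,-1.5,0,0,0,0,0,0,-3,0,0,0,0,0,0,-5,0,0,0,0,0,0,-7.5,0,0,0,0,0,0,-10,0,0,0,0,0,0,-12.5,0,0,0,0,0,0,-13.5,0,0,0,0,0,0,-14,0,0,0,0,0,0,-14,0,0,0,0]}}

```text
clock: 12.2
eef_pos: [494.8, -178.6, 176.0]
tool_rot: [3.142, -0.0, 3.004]
force: [0.1, 0.6, -0.7]
width: 12.5
gripper_force: 59.7
```

```bash
cat >> h.py <<'E'
def pink(c,zmin):
    t=snap('top');P=cloud(t)
    hsv=cv2.cvtColor(t['image'],cv2.COLOR_RGB2HSV)
    m=((hsv[...,0]<15)|(hsv[...,0]>170))&(hsv[...,1]>70)
    X,Y,Z=P[...,0],P[...,1],P[...,2];c=np.array(c)
    q=P[m&(np.hypot(X-c[0],Y-c[1])<42)&(Z>zmin)]
    zt=np.percentile(q[:,2],85);q=q[abs(q[:,2]-zt)<6]
    for i in range(10):
        r=np.hypot(*(q[:,:2]-c).T);s=q[abs(r-27.5)<(8 if i<5 else 3)];c,R=fitc(s[:,:2])
    pl=np.linalg.lstsq(np.c_[s[:,:2]-c,np.ones(len(s))],s[:,2],rcond=None)[0]
    print('pink',c,R,len(s),'slope',np.degrees(pl[:2]),pl[2]);return t,P,c
E
python3 - <<'E'
from h import *
s=ctrl.read_state();print(s['eef_pos'],np.degrees(s['tool_rot']),s['width'])
_,_,c=pink((593.9,-190.4),150)
v=s['eef_pos'][:2]-c;L=np.hypot(*v);print(L,np.degrees(np.arctan2(v[1],v[0])))
a=np.radians(210.5);g=np.array([598.1,222.5])+L*np.array([np.cos(a),np.sin(a)]);print(g);rel([*g,175],210.5)
E
```

```text
[ 494.84569908 -178.60185977  176.02842353] [ 1.79998793e+02 -1.22718584e-02  1.72094965e+02] 12.527989179928522
pink [ 592.88724026 -191.49566871] 27.40108917016028 80 slope [-0.65122108  2.3211141 ] 197.15075841864555
98.88576290744173 172.50781538444505
[512.89714313 172.31168177]
shift cm [ 3.   35.    0.05] turn [ 0.001 -0.001 -0.67 ] t 12.25
```

Emit:
{"method": "step_arm", "body": {"commands": [0.1,1,0,0,0,-0.02,0,0.3,3.5,0,0,0,-0.07,0,0.6,7,0,0,0,-0.14,0,0.9,10.5,0,0,0,-0.21,0,1.2,14,0,0,0,-0.28,0,1.5,17.5,0,0,0,-0.35,0,1.8,21,0,0,0,-0.42,0,2.1,24.5,0,0,0,-0.49,0,2.4,28,0,0,0,-0.56,0,2.7,31.5,0,0,0,-0.62,0]}}

```text
clock: 13.25
eef_pos: [510.4, 139.2, 175.0]
tool_rot: [3.141, -0.002, -2.655]
force: [-0.2, -0.4, -1.1]
width: 13.0
gripper_force: 59.7
```

```bash
python3 -c "
from h import *
rel([512.9,172.3,175],210.3)"
```

```text
shift cm [-1.76  2.81 -0.  ] turn [ 0.001 -0.002 -0.042] t 13.25
```

Emit:
{"method": "step_arm", "body": {"commands": [-0.9,1.3,0,0,0,-0.02,0,-1.6,2.4,0,0,0,-0.04,0,-1.6,2.5,0,0,0,-0.04,0,-1.6,2.5,0,0,0,-0.04,0,-1.6,2.5,0,0,0,-0.04,0]}}

```text
clock: 13.75
eef_pos: [514.2, 164.6, 175.9]
tool_rot: [-3.141, -0.001, -2.622]
force: [-1.0, -0.5, -0.1]
width: 12.8
gripper_force: 59.7
```

Run:
```python
from h import *
s=ctrl.read_state();print(s['eef_pos'],np.degrees(s['tool_rot']))
_,P,c=pink((598,222.5),150)
print(handle(P,c,32,199,np.radians(210),80))
e=s['eef_pos'].copy();d=np.array([598.1,222.5])-c;rel([e[0]+d[0],e[1]+d[1],e[2]],210.3)
```

```text
[514.18942882 164.63220571 175.85491758] [-1.79944992e+02 -6.85154922e-02 -1.50238311e+02]
pink [600.3815264  213.81944896] 26.5029272617134 60 slope [ 3.68586113 -3.11837004] 195.90897848947887Traceback (most recent call last):
  File "<stdin>", line 4, in <module>
  File "h.py", line 34, in handle
    x,y=v[s]@t,v[s]@n;k=np.polyfit(x,y,1)
                        ~~~~~~~~~~^^^^^^^
    raise TypeError("expected non-empty vector for x")
TypeError: expected non-empty vector for x
```

Emit:
{"method": "step_arm", "body": {"commands": [-0.1,0.4,0.3,0,0,-0.005,0,-0.25,0.8,1,0,0,-0.005,0,-0.25,0.8,2,0,0,-0.005,0,-0.25,0.8,3,0,0,-0.005,0,-0.25,0.8,4,0,0,-0.005,0,-0.25,0.8,4.5,0,0,-0.005,0,-0.25,0.8,4.5,0,0,-0.005,0,-0.25,0.8,4.5,0,0,-0.005,0]}}

```text
clock: 14.6
eef_pos: [512.5, 174.9, 131.0]
tool_rot: [3.142, 0.0, -2.614]
force: [0.5, -0.4, -1.6]
width: 12.5
gripper_force: 59.7
```

Run:
```python
from h import *
s=ctrl.read_state();e=s['eef_pos'];print(e,np.degrees(s['tool_rot']))
_,P,c=pink((598,222.5),120)
a=s['tool_rot'][2]+np.pi+.007;print('kin',e[:2]+98.9*np.array([np.cos(a),np.sin(a)]))
```

```text
[512.48310866 174.88984122 130.98749558] [ 1.79997528e+02  1.12050696e-03 -1.49795430e+02]
pink [598.05218523 224.7436017 ] 26.81629652071757 57 slope [-0.89509103  1.42604409] 152.98465754104274
kin [597.60553851 225.24241749]
```

Emit:
{"method": "step_arm", "body": {"commands": [0.1,-0.2,0.3,0,0,0,0,0.1,-0.2,1,0,0,0,0,0.1,-0.2,2,0,0,0,0,0.1,-0.2,3,0,0,0,0,0.1,-0.2,4,0,0,0,0,0.1,-0.2,5,0,0,0,0,0.1,-0.2,5.5,0,0,0,0,0.1,-0.2,5.8,0,0,0,0,0.1,-0.2,5.8,0,0,0,0]}}

```text
clock: 15.55
eef_pos: [512.3, 172.6, 72.6]
tool_rot: [3.141, -0.001, -2.614]
force: [0.1, -1.1, -1.4]
width: 12.6
gripper_force: 59.7
```

Emit:
{"method": "step_arm", "body": {"commands": [0,0,0.1,0,0,0,0,0,0,0.2,0,0,0,0,0,0,0.3,0,0,0,0,0,0,0.3,0,0,0,0]}}

```text
clock: 15.95
eef_pos: [512.6, 172.6, 70.4]
tool_rot: [-3.141, 0.0, -2.614]
force: [-1.0, -1.0, 2.2]
width: 12.7
gripper_force: 60.1
```

Contact has begun. I press a touch more, then release and retreat.

Emit:
{"method": "step_arm", "body": {"commands": [0,0,0.05,0,0,0,0,0,0,0.1,0,0,0,0,0,0,0.1,0,0,0,0]}}

```text
clock: 16.25
eef_pos: [512.1, 172.2, 69.4]
tool_rot: [-3.141, -0.001, -2.615]
force: [-2.5, -1.1, 6.4]
width: 12.9
gripper_force: 60.7
```

Emit:
{"method": "step_arm", "body": {"commands": [0,0,0,0,0,0,0.35,0,0,0,0,0,0,0.35,0,0,0,0,0,0,0.35,0,0,0,0,0,0,0.35,0,0,-2,0,0,0,0.35,0,0,-4,0,0,0,0.35,0,0,-7,0,0,0,0.35,0,0,-11,0,0,0,0.35,0,0,-14,0,0,0,0.35,0,0,-14,0,0,0,0.35]}}

```text
clock: 17.25
eef_pos: [515.2, 173.9, 213.2]
tool_rot: [-3.14, 0.008, -2.615]
force: [0.7, 0.4, 0.4]
width: 30.0
gripper_force: 0.0
```

Emit:
{"method": "step_arm", "body": {"commands": [4,-3,-1,0,0,0,0.35,7,-7,-1,0,0,0,0.35,7,-12,-1,0,0,0,0.35,7,-17,-1,0,0,0,0.35,7,-22,-1,0,0,0,0.35,7,-22,-1,0,0,0,0.35]}}

```text
clock: 17.85
eef_pos: [564.8, -61.6, 217.8]
tool_rot: [-3.137, -0.001, -2.626]
force: [-1.0, -1.3, 0.3]
width: 29.9
gripper_force: 0.0
```

Run:
```python
from h import *
print(ctrl.read_state()['clock'],ctrl.read_state()['eef_pos'])
t,P,c=pink((598,222.5),85)
print(handle(P,c,32,94,np.radians(210.5)))
print('blue h',handle(P,np.array([598.1,222.5]),62,79.5,np.radians(165.5)),'grey h',handle(P,np.array([598.7,223]),62,66.2,np.radians(120.5)))
X,Y,Z=P[...,0],P[...,1],P[...,2]
for n,R,lo,hi in[('blue',42.2,76,83),('grey',58,62,70)]:
    q=P[(Z>lo)&(Z<hi)];k=np.array([598.4,222.8])
    for i in range(6):
        r=np.hypot(*(q[:,:2]-k).T);s=q[abs(r-R)<3];k,_=fitc(s[:,:2])
    pl=np.linalg.lstsq(np.c_[s[:,:2]-k,np.ones(len(s))],s[:,2],rcond=None)[0];print(n,k,np.degrees(pl[:2]),pl[2])
q=P[(Z>46)&(Z<56)];k=np.array([568.2,-340.5])
for i in range(6):
    r=np.hypot(*(q[:,:2]-k).T);s=q[abs(r-42.5)<4];k,_=fitc(s[:,:2])
print('full',k)
d=snap('side')
cv2.imwrite('pics/f.png',np.hstack([cv2.resize(t['image'][90:230,90:230],(400,400)),cv2.resize(d['image'][80:200,210:330],(400,400))])[:,:,::-1])
```

```text
17.85 [564.84875089 -61.57773405 217.7539935 ]
pink [597.83927407 222.82300809] 27.309705108739685 91 slope [-0.03748614 -0.65280263] 93.08537322058429
(np.float64(210.24639950694547), np.float64(0.013407736563847042), np.int64(217))
blue h (np.float64(164.66357898705542), np.float64(1.1502837790779206), np.int64(137)) grey h (np.float64(120.64228298835408), np.float64(-0.22486118215819573), np.int64(133))
blue [598.25639828 222.6336982 ] [-0.24269448 -0.30696532] 79.43535160133487
grey [598.89538255 223.07808294] [-0.10095282 -0.14377039] 65.51113952278719
full [ 568.2138704  -340.72451429]
```

View pics/f.png

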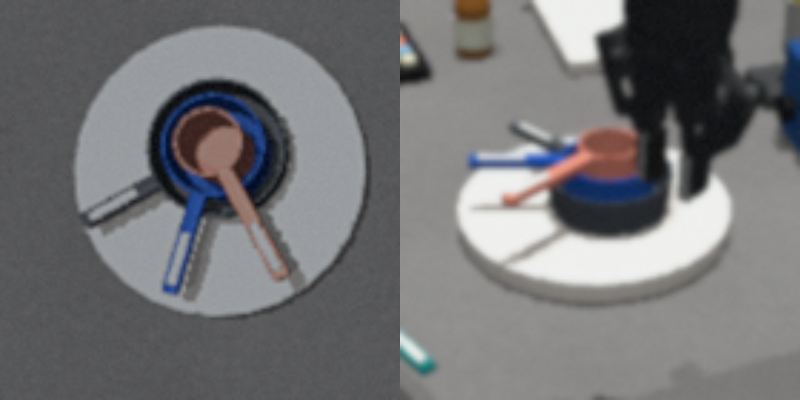

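The three pans are nested flat and concentric, handles fanned at about 120.5°, 165° and 210°. The big pan and the full pan have not moved, and the gripper is clear.

```bash
python3 -c "
from cell import ctrl
print(ctrl.finish_job())"
```

```text
the job is handed in; nothing more can be done
None
```

I set the empty blue pan flat in the big pan and the pink pan flat in the blue one, each handle about 45° anticlockwise from the one below; the big pan and the full blue pan stayed put, and I handed the job in at about 18 s.

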